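# Let the tilted cake turntable down to level

### The arm

A 7-joint arm with a two-finger parallel gripper is mounted at the origin on the work surface. World frame = base frame: x ahead of the robot, y to its left, z up, the work surface at z = 0. Lengths are in m, angles in rad, forces in N, time in s.
With the tool pointing down it reaches from about 0.375 to 0.925 m from the base axis. Payload 3.1 kg.
Tool frame: the origin (TCP) lies at the centre of the arm's flange, where the gripper is bolted on; the fingertips stand 173 mm ahead of it and the grasp point (between the pads) lies 155 mm ahead of it; z points along the fingers, y is the line along which they close (so a half turn about z gives the same grasp; the last joint's range is limited). The gripper opens to 85 mm and grips with 20 to 120 N. Pads are 22 mm wide; open, the fingers measure 114 mm over their backs; the gripper's body (76 mm by 85 mm) begins 54 mm behind the grasp point. The pads swing forward as they close: fully open they stand 13 mm farther back than shut.
Start: joints at [1.107, 0.383, 0.044, 1.598, -0.018, 1.161, -0.05], TCP at [0.233, -0.607, 0.405] pointing down, gripper open.
Joint ranges: [-2.61, 2.61], [-0.41, 2.15], [-1.48, 1.57], [0, 2.5], [-1.57, 4.71], [0.05, 1.97], [-2.85, 2.85]. Speed limits (rad/s): [2.79, 2.79, 3.14, 3.14, 3.14, 3.14, 3.14].

### API

Orientations are given as a rotation vector (axis times angle).
In Python, from workcell import monitor, viewer, finish_job gives the robot as it stands. The module is installed in compiled form; this text tells all that it offers.
- The arm moves only by the tool arm_command, never from a script. Its arguments are lists of equal length, an entry for each row: "delta_pos": the shift along the world's x, y, z in m, a list of three; "rot": the turn, a rotation vector about the world's x, y, z in degrees, a list of three. A call has 1 to 20 rows; each row is the pose to reach, as a shift and turn from the pose commanded when the call began; what a row does not reach only later rows make up. A row lasts 1/12 s, in which the tool goes at most 41.7 mm and 7.16 degrees, less where a joint would pass 70% of its speed; a pose out of reach is approached as far as the arm can. A call with a gripper value outside its range is refused whole. "jaw" is the finger opening in m, from 0 to 0.0854, set as the call begins (left out, the last holds). The fingers move at their own pace and stop on an object; "force" is the grip in N (left out, the last holds). Time passes only in rows, so rows that repeat a pose let the fingers close. It gives the time, the measured TCP pose, the force, the opening and the grip force at its end, in the units of the state.
- monitor.read_state(): the state, without advancing time (a new reading comes with each control period).
- viewer.get_image(name): name is "scene" or "top"; returns a dict with "img" (480x640x3 uint8, red, green, blue), "fov_y" (degrees; the focal length in pixels is half the picture's height over the tangent of half this angle, whatever the lens; pixels are square), "cx", "cy" (the principal point, pixels), "eye" and "attitude" of the camera in the world. Camera axes: x right, y up, looking along -z (the intrinsics and any distortion apply to the point x, -y, -z); pixel columns grow to the right and rows downward; lengths in m; the calibration is good to about 2 mm. A picture is of the moment at which its call begins. There is no depth.
- finish_job(): hands the job in; it is judged then, once.
The state is a dict: "time_s": time; "qpos": joint angles; "qd": joint speeds; "joint_torque": joint torques, N m; "tcp_pos": TCP position; "ee_rot": TCP orientation; "ft_force": force on the tool from outside, world axes, zero at the start; "torque": the same for the moment, N m; "finger_gap": opening from 0.0 (shut) to 1.0 (fully open); "grasp_force": force on a finger pad.
Only numpy, scipy, OpenCV 4.12 (cv2) and the standard library are available. Lean on these libraries where they do the work, as an engineer would, in place of code of your own. Each camera call takes 0.05 s, during which the arm holds its last target. There are 200 camera calls.

### The job

The cake turntable has been left locked at a tilt. Press the blue release tab at its raised side all the way down to free the ratchet, ease the table down with it until it sits level on its stop, then let the tab spring back up so that the ratchet is engaged again, and come away. Do it by pressing and pushing alone, lifting nothing; do not let the table slam, never touch the pink cake on it, and leave everything else on the bench where it is.

Things in the scene. Friction and masses are not known exactly. Their poses are not given: they have to be found in the camera images.
- turntable: Tilting cake turntable, fixed to the bench: white round foot 230 mm across with two cheeks; origin at the centre of its underside. Its own z is up, its own -x points to the side of the blue tab. On a level axis along its own y, 100 mm straight above the origin, tilts an aluminium arm with a plate 260 mm in diameter, whose top is 145 mm above the bench when level.
- tilt_arm (a joint): Tilt of arm and plate, rad: 0 = level, on a firm stop; positive = tab side raised, at most 0.5. Starts between 0.25 and 0.44; a stiff hinge, it stays where it is left. A ratchet (teeth every 0.12 rad) stops it going down unless the blue tab is pressed; upward it clicks over the teeth. With the tab pressed home, pushing it down with about 6 to 10 N lowers the table.
- pawl (a joint): Release lever (ratchet pawl and blue tab in one piece) on the tilting arm, rad: 0 = tab up, pawl in the teeth; 0.125 = tab fully down on its own stop; above 0.09 the pawl is clear. Springs back when let go. May start at up to 0.09, the pawl lying on a tooth's slope. Takes 2 to 4.5 N; the tab sinks 18 mm in the arm and goes 7 mm outward, then the same push moves the arm.
- tab_pad (a point): Centre of the top of the blue ribbed tab (50 mm outward, 46 mm across, 9 mm thick) beyond the plate's rim at the raised side. 195 mm out from the tilt axis and at its height when level and not pressed; pressed home, 202 mm out and 18 mm lower, so 82 mm above the bench when level. Follows an arc about the axis: at first its outer edge is the higher one, by 2 to 19 degrees.
- cake: Pink glazed cake on a gold card, fixed on the turntable's plate, 156 mm across (card 184 mm), 56 mm high; origin at the centre of its underside. Not to be touched.
- second_cake: Another pink glazed cake on a gold card (198 mm across, 58 mm high), standing on the bench; origin at the centre of its underside. Leave alone.
- nozzle: Steel piping nozzle, a cone 28 mm across and 48 mm high, standing about 120 mm beside the tab; origin at the centre of its underside. Leave alone.
- cake_ring: Steel cake ring, 90 mm across, 45 mm high, near the turntable; origin at the centre of its underside. Leave alone.
- spatula: Flat steel spatula with a black handle, 270 mm long, lying on the bench along its own x; origin under its middle. Leave alone.
- syrup_bottle: White bottle with a red cap, 56 mm across, 170 mm high; origin at the centre of its underside. Leave alone.
- bowl: Steel bowl, 130 mm across, 50 mm high; origin at the centre of its underside. Leave alone.
- sugar_jar: Amber glass jar with a steel cap, 60 mm across, 75 mm high; origin at the centre of its underside. Leave alone.

How it is judged:
By the outcome, as a careful person would: the job done as asked, in the order asked, and still so for the second after the job is handed in, with the robot touching nothing.
It also fails if it takes over 38 s, if anything falls off the work surface, if the arm or the gripper's body presses on something with over 40 N, if the wrist force passes 120 N, or if a joint passes its speed limit or range.

## Working session

There is one attempt and no reset: what is moved stays moved. The work goes in short steps, Python scripts to look and compute and a tool call to move; the robot and the scene stay as the last step left them, time stands still between calls to the robot, and variables do not carry over. Pictures are saved under pics/ and viewed, at most 10 in all, crops included, and the job is handed in when it is done.

Besides the shell and the picture viewer there is one more tool, called after ">>>" as a command line: name --argument value ..., lists and objects as JSON in quotes. arm_command: Moves the arm, as the interface text tells. Its arguments: {"type":"object","properties":{"delta_pos":{"type":"array","items":{"type":"array","items":{"type":"number"}}},"rot":{"type":"array","items":{"type":"array","items":{"type":"number"}}},"jaw":{"type":"number"},"force":{"type":"number"}},"required":["delta_pos","rot"]}

```bash
mkdir -p pics; cat > h.py <<'E'
import numpy as np,cv2
from workcell import monitor,viewer,finish_job
from scipy.spatial.transform import Rotation as R
def get(n,f):
    d=viewer.get_image(n); cv2.imwrite('pics/'+f,d['img'][:,:,::-1]); return d
E
python3 - <<'E'
from h import *
for n in('scene','top'):
    d=get(n,n+'1.png'); print(n,{k:v for k,v in d.items() if k!='img'})
print(monitor.read_state())
E
```

```text
scene {'fov_y': 57.19237939989466, 'cx': 320.0901683061006, 'cy': 235.40586034353944, 'eye': array([0.61040274, 0.75878425, 1.12645067]), 'attitude': array([0.02782906, 0.96522242, 2.90726216])}
top {'fov_y': 53.21529642523829, 'cx': 320.6359251336404, 'cy': 237.9313738695815, 'eye': array([0.34545656, 0.05195443, 1.34214844]), 'attitude': array([ 0.143623  , -0.15072339, -1.55710557])}
{'time_s': 0.1, 'qpos': array([ 1.10723804,  0.3837939 ,  0.04384148,  1.59944269, -0.01793986,
        1.16119252, -0.04987874]), 'qd': array([ 5.14150709e-04, -1.67536476e-03,  8.96973581e-06, -2.57586990e-03,
       -2.70112694e-04, -5.19798096e-04,  2.01242999e-03]), 'joint_torque': array([ 2.47579461e-03, -4.34729433e+01,  1.02950927e+00, -2.50455558e+01,
        1.09602971e-02,  5.46534837e-03,  3.51527285e-05]), 'tcp_pos': array([ 0.23233999, -0.60658076,  0.40337412]), 'ee_rot': array([-3.08683654e+00, -5.71024918e-01,  8.44228661e-04]), 'ft_force': array([ 0.07718434, -0.47924419,  0.36665109]), 'torque': array([ 0.02944553,  0.00215365, -0.01442561]), 'grasp_force': 0.0, 'finger_gap': 1.0013571249539124}
```

View pics/scene1.png

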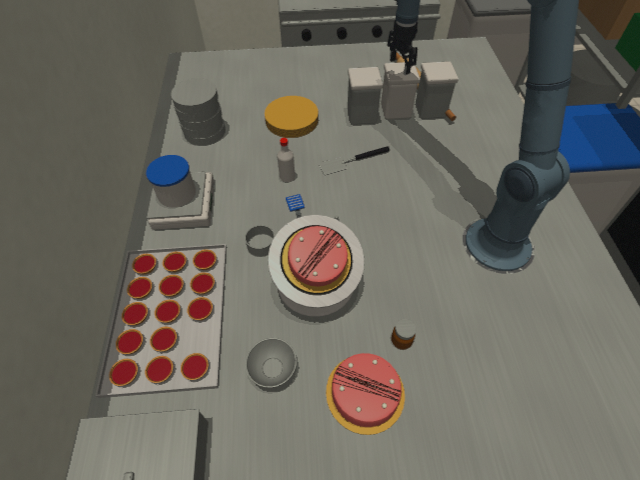

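View pics/top1.png

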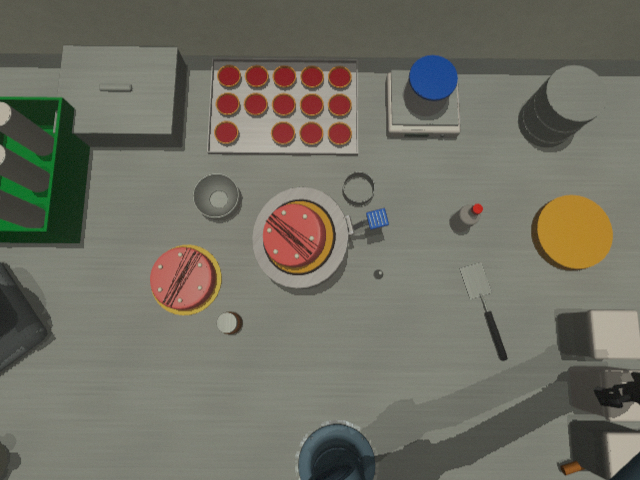

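The top view shows the blue tab at about (377,218), the plate at (301,237), the nozzle at (378,273) and the bottle at (471,213). In the scene view the tab is at (295,203).

```bash
cat >> h.py <<'E'
def ray(d,u,v):
    f=240/np.tan(np.radians(d['fov_y']/2))
    r=R.from_rotvec(d['attitude']).as_matrix()@np.array([(u-d['cx'])/f,-(v-d['cy'])/f,-1]); return d['eye'],r/np.linalg.norm(r)
def tri(a,b):
    A=np.zeros((3,3));B=np.zeros(3)
    for e,r in(a,b):
        P=np.eye(3)-np.outer(r,r);A+=P;B+=P@e
    x=np.linalg.solve(A,B); return x,[np.linalg.norm((np.eye(3)-np.outer(r,r))@(x-e)) for e,r in(a,b)]
def atz(a,z): return a[0]+a[1]*(z-a[0][2])/a[1][2]
def proj(d,p):
    f=240/np.tan(np.radians(d['fov_y']/2)); c=R.from_rotvec(d['attitude']).inv().apply(np.asarray(p)-d['eye'])
    return np.stack([d['cx']+f*c[...,0]/-c[...,2],d['cy']-f*c[...,1]/-c[...,2]],-1)
def blue(d,box):
    h=cv2.cvtColor(d['img'],cv2.COLOR_RGB2HSV); m=cv2.inRange(h,(100,120,60),(130,255,255)); k=np.zeros_like(m); x0,y0,x1,y1=box;k[y0:y1,x0:x1]=1; m*=k
    return m
E
python3 - <<'E'
from h import *
s=get('scene','s2.png');t=get('top','t2.png')
q=[]
for d,b in((s,(270,180,320,225)),(t,(355,195,400,240))):
    m=blue(d,b);m=cv2.morphologyEx(m,cv2.MORPH_CLOSE,np.ones((5,5)))
    ys,xs=np.nonzero(m);r=cv2.minAreaRect(np.c_[xs,ys].astype(np.float32));print(len(xs),xs.mean(),ys.mean(),r,cv2.boxPoints(r).round(1).tolist())
    q.append(ray(d,*r[0]))
p,e=tri(*q);print('tab',p,e)
pl,e=tri(ray(s,316,258),ray(t,301,237.5));print('plate rough',pl,e)
for n,u,v,z in(('nozzle',378,273,.045),('bottle cap',477,209,.165),('ring',359,188,.045)):print(n,atz(ray(t,u,v),z))
for n,d,b in(('s',s,(240,170,380,330)),('t',t,(230,170,410,300))):
    c=d['img'][b[1]:b[3],b[0]:b[2],::-1];k=3.5
    cv2.imwrite(f'pics/c{n}.png',cv2.resize(c,None,fx=k,fy=k,interpolation=cv2.INTER_CUBIC))
E
```

```text
208 294.65865384615387 202.26442307692307 ((294.70001220703125, 202.1000213623047), (14.546475410461426, 14.546475410461426), 71.56504821777344) [[285.5, 197.5], [299.29998779296875, 192.89999389648438], [303.8999938964844, 206.6999969482422], [290.1000061035156, 211.3000030517578]]
324 377.0216049382716 218.429012345679 ((377.00006103515625, 218.50003051757812), (16.97749137878418, 19.16031265258789), 75.96376037597656) [[365.6000061035156, 212.60000610351562], [384.20001220703125, 207.89999389648438], [388.3999938964844, 224.39999389648438], [369.79998779296875, 229.10000610351562]]
tab [ 0.62391234 -0.09616235  0.14932449] [np.float64(5.781918374887845e-05), np.float64(5.7819183748979164e-05)]
plate rough [0.57545007 0.0975877  0.13681723] [np.float64(0.00043818716647049503), np.float64(0.0004381871664704819)]
nozzle [ 0.49615578 -0.10972599  0.045     ]
bottle cap [ 0.64728905 -0.34813482  0.165     ]
ring [ 0.7357395  -0.05964912  0.045     ]
```

View pics/ct.png

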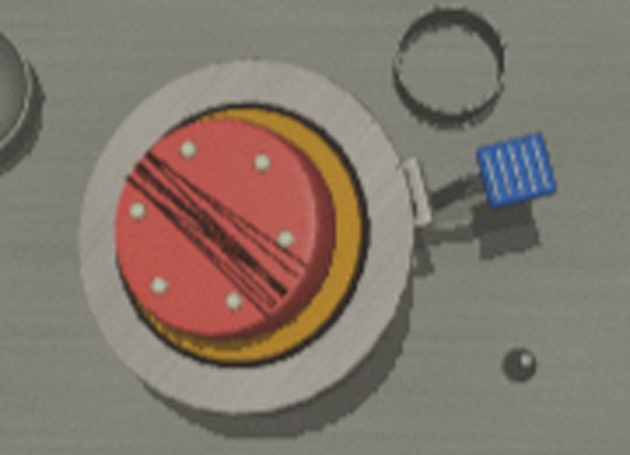

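View pics/cs.png

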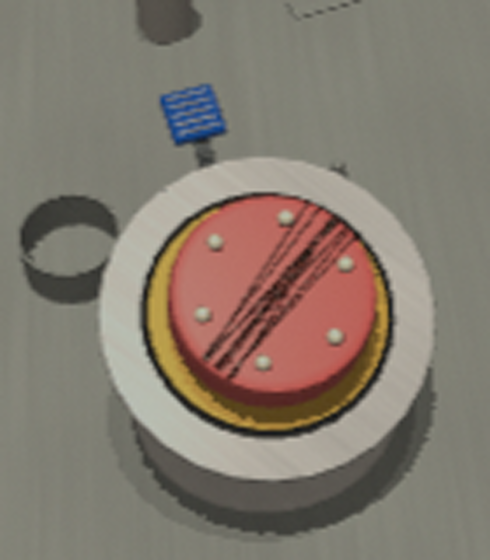

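The tab top's centre is at about (0.624, -0.096, 0.149), with its outward direction about (0.24, -0.97). The tilt is about 0.25 rad. I'll shut the fingers and go above the tab, staying high until I'm past the bottle.

>>> arm_command --delta_pos '[[0,0,0.03],[0.392,0.508,0.03],[0.392,0.508,0.03],[0.392,0.508,0.03],[0.392,0.508,0.03],[0.392,0.508,0.03],[0.392,0.508,0.03],[0.392,0.508,0.03],[0.392,0.508,0.03],[0.392,0.508,0.03],[0.392,0.508,0.03],[0.392,0.508,0.03],[0.392,0.508,0.03],[0.392,0.508,0.03],[0.392,0.508,0.03],[0.392,0.508,0.03],[0.392,0.508,0.03],[0.392,0.508,0.03],[0.392,0.508,0.02],[0.392,0.508,0.0]]' --rot '[[0,0,0],[0,0,-7],[0,0,-7],[0,0,-7],[0,0,-7],[0,0,-7],[0,0,-7],[0,0,-7],[0,0,-7],[0,0,-7],[0,0,-7],[0,0,-7],[0,0,-7],[0,0,-7],[0,0,-7],[0,0,-7],[0,0,-7],[0,0,-7],[0,0,-7],[0,0,-7]]' --jaw 0 --force 40

```text
time_s: 1.87
tcp_pos: [0.6252, -0.1003, 0.4067]
ee_rot: [3.116, 0.379, 0.008]
ft_force: [-0.7, -0.5, -0.1]
finger_gap: -0.004
grasp_force: 0.0
```

>>> arm_command --delta_pos '[[0,0,-0.03],[0,0,-0.05],[0,0,-0.06],[0,0,-0.066],[0,0,-0.066],[0,0,-0.066]]' --rot '[[0,0,0],[0,0,0],[0,0,0],[0,0,0],[0,0,0],[0,0,0]]'

```text
time_s: 2.37
tcp_pos: [0.6247, -0.0999, 0.3394]
ee_rot: [3.118, 0.38, 0.002]
ft_force: [0.5, -0.7, 0.9]
finger_gap: -0.001
grasp_force: 0.0
```

```bash
python3 - <<'E'
from h import *
s=get('scene','s3.png');t=get('top','t3.png');print(monitor.read_state()['tcp_pos'],monitor.read_state()['ft_force'])
a=cv2.resize(s['img'][130:260,220:380,::-1],None,fx=3,fy=3,interpolation=cv2.INTER_CUBIC);b=cv2.resize(t['img'][160:290,320:430,::-1],None,fx=2.8,fy=3,interpolation=cv2.INTER_CUBIC)
cv2.imwrite('pics/both3.png',np.hstack([a,b]))
E
```

```text
[ 0.62521693 -0.09932585  0.34053632] [ 0.18996763 -1.18628085  0.80776275]
```

View pics/both3.png

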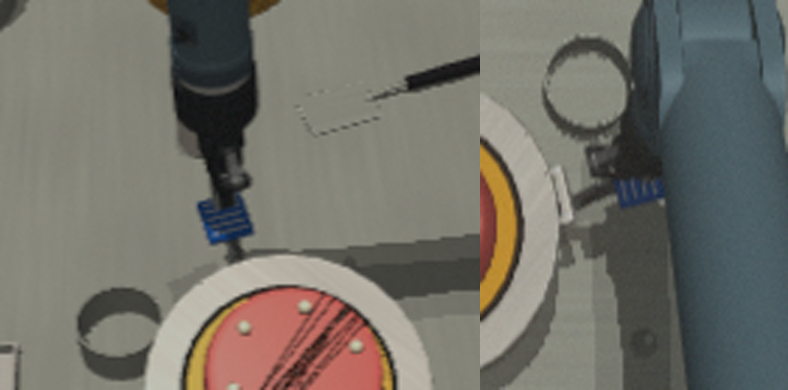

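The closed tips are about 18 mm above the tab's centre: the tip is at crop (225,197) and the pad at (226,220). Now I'll press slowly, drifting outward with the tab.

>>> arm_command --delta_pos '[[0,0,-0.006],[0,0,-0.011],[0,0,-0.014],[0,0,-0.016],[0,0,-0.018],[0.0002,-0.0006,-0.0195],[0.0004,-0.0012,-0.021],[0.0006,-0.0018,-0.0225],[0.0008,-0.0024,-0.024],[0.001,-0.003,-0.0255],[0.0011,-0.0036,-0.027],[0.0012,-0.0042,-0.0285],[0.0013,-0.0048,-0.03],[0.0014,-0.0054,-0.0315],[0.0015,-0.006,-0.033],[0.0015,-0.006,-0.033]]' --rot '[[0,0,0],[0,0,0],[0,0,0],[0,0,0],[0,0,0],[0,0,0],[0,0,0],[0,0,0],[0,0,0],[0,0,0],[0,0,0],[0,0,0],[0,0,0],[0,0,0],[0,0,0],[0,0,0]]'

```text
time_s: 3.8
tcp_pos: [0.6264, -0.1058, 0.3064]
ee_rot: [3.117, 0.38, 0.002]
ft_force: [-0.6, -1.1, 3.4]
finger_gap: 0.001
grasp_force: 2.2
```

>>> arm_command --delta_pos '[[0,-0.0003,-0.001],[0.0001,-0.0006,-0.002],[0.0002,-0.0009,-0.003],[0.0003,-0.0012,-0.004],[0.0003,-0.0012,-0.005],[0.0003,-0.0012,-0.006]]' --rot '[[0,0,0],[0,0,0],[0,0,0],[0,0,0],[0,0,0],[0,0,0]]'

```text
time_s: 4.3
tcp_pos: [0.6267, -0.1067, 0.3005]
ee_rot: [3.117, 0.381, 0.002]
ft_force: [-0.7, -2.3, 5.4]
finger_gap: -0.0
grasp_force: 2.6
```

```bash
python3 - <<'E'
from h import *
s=get('scene','s4.png');t=get('top','t4.png');r=monitor.read_state();print(r['tcp_pos'],r['ft_force'],r['torque'])
a=cv2.resize(s['img'][130:330,220:380,::-1],None,fx=2.8,fy=2.8,interpolation=cv2.INTER_CUBIC)
cv2.imwrite('pics/s4c.png',a)
E
```

```text
[ 0.62661162 -0.10667816  0.3002535 ] [-0.73414667 -2.67665601  4.90280426] [-0.46212352  0.02859374  0.05220989]
```

View pics/s4c.png

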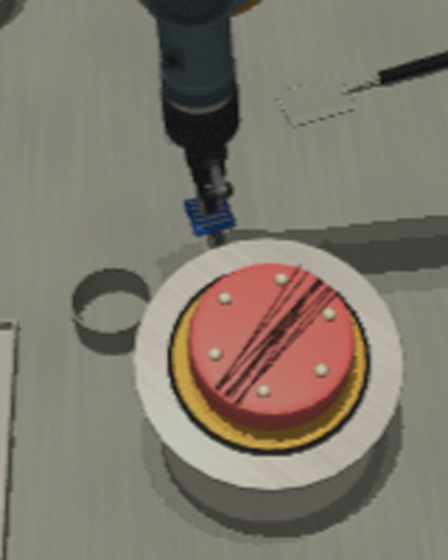

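The tips sit centred on the tab, at about (210,205) in the crop, and the tab has sunk. I'll continue slowly down the arc.

>>> arm_command --delta_pos '[[0,-0.0003,-0.0015],[0.0001,-0.0006,-0.003],[0.0002,-0.0009,-0.0045],[0.0003,-0.0012,-0.006],[0.0003,-0.0014,-0.0075],[0.0004,-0.0016,-0.009],[0.0004,-0.0018,-0.0105],[0.0005,-0.002,-0.012],[0.0005,-0.0021,-0.0135],[0.0005,-0.0022,-0.015],[0.0006,-0.0023,-0.0165],[0.0006,-0.0024,-0.018],[0.0006,-0.0025,-0.0195],[0.0006,-0.0025,-0.021]]' --rot '[[0,0,0],[0,0,0],[0,0,0],[0,0,0],[0,0,0],[0,0,0],[0,0,0],[0,0,0],[0,0,0],[0,0,0],[0,0,0],[0,0,0],[0,0,0],[0,0,0]]'

```text
time_s: 5.57
tcp_pos: [0.6272, -0.1086, 0.2792]
ee_rot: [-3.118, -0.382, -0.001]
ft_force: [-0.5, -0.5, 4.8]
finger_gap: -0.001
grasp_force: 2.6
```

>>> arm_command --delta_pos '[[0,0,-0.0015],[0,0,-0.003],[0,0,-0.0045],[0,0,-0.006],[0,0,-0.0075],[0,0,-0.009],[0,0,-0.0105],[0,0,-0.012],[0,0,-0.0135],[0,0,-0.015],[0,0,-0.0165]]' --rot '[[0,0,0],[0,0,0],[0,0,0],[0,0,0],[0,0,0],[0,0,0],[0,0,0],[0,0,0],[0,0,0],[0,0,0],[0,0,0]]'

```text
time_s: 6.48
tcp_pos: [0.6272, -0.1084, 0.2626]
ee_rot: [-3.118, -0.382, -0.001]
ft_force: [-0.1, -1.3, 5.3]
finger_gap: 0.002
grasp_force: 2.6
```

```bash
python3 - <<'E'
from h import *
s=get('scene','s5.png');t=get('top','t5.png');r=monitor.read_state();print(r['tcp_pos'],r['ft_force'])
a=cv2.resize(s['img'][130:330,220:380,::-1],None,fx=2.8,fy=2.8,interpolation=cv2.INTER_CUBIC)
cv2.imwrite('pics/s5c.png',a)
E
```

```text
[ 0.62711189 -0.10839921  0.26231476] [-0.79220633 -1.33922289  3.91039229]
```

View pics/s5c.png

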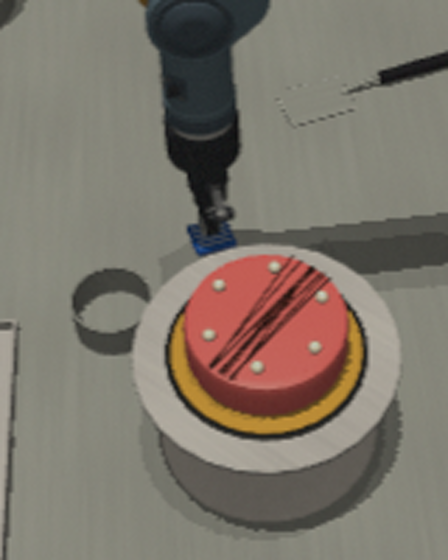

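The table is nearly level and following the tab, and the tips are still on it at (212,230). I'll take the last millimetres more slowly, watching the force for the stop.

>>> arm_command --delta_pos '[[0,0,-0.001],[0,0,-0.002],[0,0,-0.003],[0,0,-0.004],[0,0,-0.005],[0,0,-0.006],[0,0,-0.007],[0,0,-0.008]]' --rot '[[0,0,0],[0,0,0],[0,0,0],[0,0,0],[0,0,0],[0,0,0],[0,0,0],[0,0,0]]'

```text
time_s: 7.25
tcp_pos: [0.6273, -0.1082, 0.2554]
ee_rot: [-3.118, -0.382, -0.001]
ft_force: [-2.7, -1.0, 13.4]
finger_gap: 0.001
grasp_force: 6.5
```

>>> arm_command --delta_pos '[[0,0,-0.0005],[0,0,-0.001],[0,0,-0.001]]' --rot '[[0,0,0],[0,0,0],[0,0,0]]'

```text
time_s: 7.5
tcp_pos: [0.6273, -0.1083, 0.2554]
ee_rot: [-3.118, -0.382, -0.001]
ft_force: [-3.1, 1.2, 14.2]
finger_gap: -0.001
grasp_force: 6.7
```

The force rises with no further motion, at tip height 82 mm, so the table is level on its stop. Next I'll let the tab rise gently and come away.

>>> arm_command --delta_pos '[[-0.0002,0.0006,0.002],[-0.0004,0.0012,0.0035],[-0.0005,0.0018,0.005],[-0.0006,0.0024,0.0065],[-0.0008,0.003,0.008],[-0.001,0.0036,0.0095],[-0.0011,0.0042,0.011],[-0.0012,0.0048,0.0125],[-0.0014,0.0054,0.014],[-0.0016,0.006,0.0155],[-0.0017,0.0066,0.017],[-0.0018,0.007,0.0185],[-0.0018,0.007,0.02],[-0.0018,0.007,0.022],[-0.0018,0.007,0.025],[-0.0018,0.007,0.035],[-0.0018,0.007,0.05],[-0.0018,0.007,0.07],[-0.0018,0.007,0.09],[-0.0018,0.007,0.12]]' --rot '[[0,0,0],[0,0,0],[0,0,0],[0,0,0],[0,0,0],[0,0,0],[0,0,0],[0,0,0],[0,0,0],[0,0,0],[0,0,0],[0,0,0],[0,0,0],[0,0,0],[0,0,0],[0,0,0],[0,0,0],[0,0,0],[0,0,0],[0,0,0]]'

```text
time_s: 9.17
tcp_pos: [0.6233, -0.1009, 0.3712]
ee_rot: [-3.115, -0.383, 0.012]
ft_force: [0.9, 0.1, 0.3]
finger_gap: 0.002
grasp_force: 0.0
```

>>> arm_command --delta_pos '[[0,0,0.035],[-0.03,-0.03,0.04],[-0.06,-0.06,0.04],[-0.08,-0.09,0.04],[-0.1,-0.12,0.04],[-0.12,-0.15,0.04],[-0.14,-0.18,0.04],[-0.16,-0.2,0.04],[-0.16,-0.2,0.04],[-0.16,-0.2,0.04]]' --rot '[[0,0,0],[0,0,0],[0,0,0],[0,0,0],[0,0,0],[0,0,0],[0,0,0],[0,0,0],[0,0,0],[0,0,0]]'

```text
time_s: 10.0
tcp_pos: [0.4629, -0.3032, 0.4128]
ee_rot: [-3.118, -0.374, 0.003]
ft_force: [0.7, 0.7, 0.4]
finger_gap: 0.0
grasp_force: 0.0
```

```bash
python3 - <<'E'
from h import *
s=get('scene','s6.png');t=get('top','t6.png');q=[]
for d,b in((s,(270,180,320,245)),(t,(345,190,400,245))):
    m=blue(d,b);m=cv2.morphologyEx(m,cv2.MORPH_CLOSE,np.ones((5,5)))
    ys,xs=np.nonzero(m);r=cv2.minAreaRect(np.c_[xs,ys].astype(np.float32));print(len(xs),r)
    q.append(ray(d,*r[0]))
print('tab',tri(*q),monitor.read_state()['ft_force'])
a=cv2.resize(s['img'][130:330,220:380,::-1],None,fx=2.2,fy=2.2);b=cv2.resize(t['img'][130:330,230:430,::-1],None,fx=2.2,fy=2.2)
cv2.imwrite('pics/both6.png',np.hstack([a,b]))
E
```

```text
172 ((295.6499938964844, 212.9499969482422), (12.332881927490234, 14.546475410461426), 71.56504821777344)
293 ((375.26470947265625, 222.558837890625), (16.73495864868164, 17.705097198486328), 75.96376037597656)
tab (array([ 0.62423249, -0.09759514,  0.09801809]), [np.float64(0.00048043025739429095), np.float64(0.00048043025739401827)]) [0.60088405 0.12180228 0.25857873]
```

View pics/both6.png

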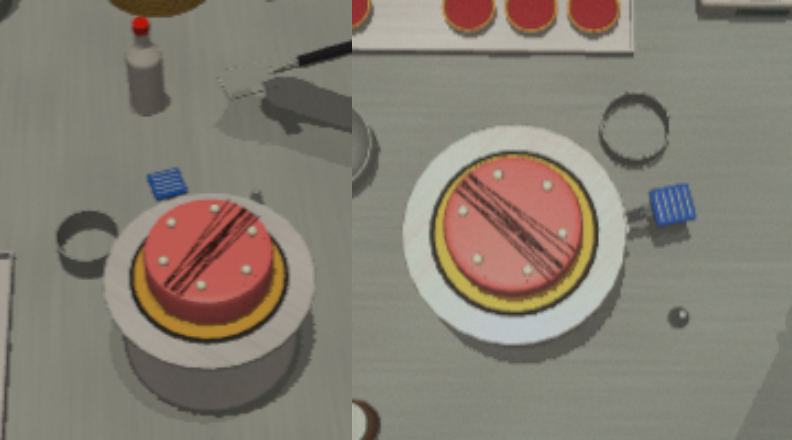

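The tab is back up, measured at z = 0.098 m against 0.100 m expected. The plate is level (top-view crop, centre about (515,235)), and the bottle, ring and nozzle appear where they were.

```bash
python3 -c "
from h import *
print(finish_job())"
```

```text
the job is handed in; nothing more can be done
None
```

The job is handed in: the table was eased down level onto its stop, the tab sprang back up (its height matches the ratchet being engaged), and the arm is clear, at about 10 s of the 38 s allowed.

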